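Prop the tool chest's lid open on its stay

ROBOT

A 6-joint arm with a two-finger parallel gripper is mounted at the origin on a cart in front of the work surface, level with it; the furniture and walls round the work are solid. World frame = base frame: x ahead of the robot, y to its left, z up, the work surface at z = 0. Lengths are in mm, angles in rad, forces in N, time in s.
With the tool pointing down it reaches from about 400 to 925 mm from the base axis. Payload 12.5 kg.
Tool frame: the origin (TCP) lies on the front face of the gripper's body, between the roots of the fingers; the fingertips stand 78 mm ahead of it and the grasp point (between the pads) lies 59 mm ahead of it (env.nose_length is the distance from the TCP to the fingertips, in mm); z points along the fingers, y is the line along which they close (so a half turn about z gives the same grasp; the last joint's range is limited). The gripper opens to 95 mm and grips with 3 to 60 N. Pads are 20 mm wide; open, the fingers measure 119 mm over their backs; the gripper's body (75 mm by 180 mm) begins 59 mm behind the grasp point.
Start: joints at [-1.213, 0.491, 1.559, -0, 1.092, -0.106], TCP at [279.616, -558.975, 292.261] pointing down, gripper open.
Joint ranges: [-3.1, 3.1], [-0.84, 2.19], [0.05, 2.79], [-1.13, 4.28], [0.06, 2.93], [-2.69, 2.69]. Speed limits (rad/s): [2.22, 2.22, 2.79, 3.14, 3.14, 3.14].

INTERFACE

Orientations are given as [roll, pitch, yaw] about the fixed x, y, z axes, in that order (R = Rz(yaw) Ry(pitch) Rx(roll)).
In Python, from cell import env gives the robot as it stands.
- The arm moves only by the tool jog_arm, never from a script. Its argument "motion" is a list of rows, each a list of 7 numbers: the turn, a rotation vector about the tool's x, y, z in degrees, then the shift along the tool's x, y, z in mm, then the finger opening in mm, from 0 to 95.1. In form: [[wx, wy, wz, x, y, z, hand], ...]. A call has 1 to 10 rows; each row shifts and turns the commanded pose from where the row before left it, along the tool's axes as they then stand; what a row does not reach is not made up. A row lasts 1/8 s, in which the tool goes at most 62.5 mm and 10.7 degrees, less where a joint would pass 70% of its speed; a pose out of reach is approached as far as the arm can. A call is refused whole if a number of a shift passes 62.5 or a number of a turn 10.7, either way. A call with a gripper value outside its range is refused whole. The fingers move at their own pace and stop on an object; the grip force is fixed at half the most. Time passes only in rows, so rows that do not move let the fingers close. It gives the time, the measured TCP pose, the force, the opening and the grip force at its end, in the units of the state.
- env.state(): the state, without advancing time (a new reading comes with each control period).
- env.read_camera(name): name is "side" or "top" or "wrist"; returns a dict with "color" (420x560x3 uint8, red, green, blue), "z_map" (420x560 float32, mm along the optical axis (not along the pixel's ray), 0 where there is no reading), "camera_matrix" (3x3 intrinsics, pixels), "world_to_cam" (4x4, takes a point from world to camera coordinates). Camera axes: x right, y up, looking along -z (the intrinsics and any distortion apply to the point x, -y, -z); pixel columns grow to the right and rows downward; lengths in mm; the calibration is good to about 2 mm. A picture is of the moment at which its call begins.
- env.job_done(): hands the job in; it is judged then, once.
Trained networks look in the newest picture that a camera, given by its name, has taken for a name from the list of things; names that differ only in an ending like _2 or _b are one class to them, and where a whole thing is asked for, a point or a joint stands for the part that bears it (a point fixed in the world has none). Each returns a list of dicts, best first, with "score" (0 to 1); they miss things now and then, are a little off and sometimes report something else, mostly with a low value. They report only what shows in the picture. A call takes as long as a camera call.
- env.recognise(camera, thing): "location" ([column, row] in pixels, amid what is visible of it).
The state is a dict: "t": time; "joints": joint angles; "qvel": joint speeds; "tau": joint torques, N m; "eef_pos": TCP position; "tcp_rot": TCP orientation; "ft_force": force on the tool from outside, world axes, zero at the start; "moment": the same for the moment, N m; "opening": opening from 0.0 (shut) to 1.0 (fully open); "grip_force": force on a finger pad.
Only numpy, scipy, OpenCV 4.12 (cv2) and the standard library are available. Lean on these libraries where they do the work, as an engineer would, in place of code of your own. Each camera call takes 0.05 s, during which the arm holds its last target. There are 200 camera calls.

TASK

I need both hands in the blue tool chest, and its hinge is too slack to be trusted: prop the lid open for me. Raise the lid by its bar handle, swing the stay with the red knob all the way up to its stop, then lower the lid gently until the knob sits in the rubber cup under it and the stay alone carries the lid - do not let it drop or press it down hard. Leave the things round the chest as they stand.

Things in the scene. Friction and masses are not known exactly. Their poses are not given: they have to be found in the camera images.
- chest: blue sheet-steel tool chest with a hinged lid, 180 mm deep, 280 mm wide, 125 mm high with the lid shut (body 70, lid 55 mm; walls 2.5 mm), open inside with tools lying in it up to 46 mm above the worktop. Origin under its centre; its own x points from the front (robot side, with the bar handle) to the hinge side, y to its left, z up. It is heavy and does not shift
- lid_hinge (a point): middle of the lid's hinge line, at the chest's back rim, 70 mm above the worktop; the line runs along the chest's y
- lid (a joint): opening angle of the lid about the hinge line, rad: 0 shut, growing as the front edge rises, 1.38 at its own stop, not quite upright. The lid weighs 0.75 kg (about 5.5 N at the handle lifts it when shut). Hinge friction holds it only above about 1.25; left to itself below that it falls shut. Propped on the raised stay it comes to rest somewhere from 0.90 to 1.08: the cup is screwed in or out by an amount that is not told, so the place where it bears must be felt
- lid_panel: the lid's shell, a tray 55 mm deep, turning with the lid. Origin on the middle of the hinge line; axes those of the chest when shut, turning with the lid. Under its top, on its right, hangs the black rubber cup (mouth 37 mm across, floor 27 mm across, 10 mm deep) that takes the knob, 140 mm from the hinge line, on a screw through the lid
- lid_handle (a point): centre of the steel bar handle on the lid's front edge: a straight round bar 10 mm thick, free over 110 mm along the chest's y, standing 50 mm off the lid's front face (45 mm clear gap behind it); 230 mm in front of the hinge line, 30 mm above it and 25 mm below the lid's top when shut, turning with the lid
- stay (a joint): angle of the stay about its pivot, rad: 0 lying along the inside of the chest's front, 1.62 at its stop, fully up and just past its highest point, where it stays by itself. Let go anywhere below about 1.2 it falls back. It may start a little raised, at 0 to 0.12. It turns freely under the open lid; the lid passes over its knob only when opened beyond about 1.2
- stay_pivot (a point): pivot of the stay, inside the chest's front right corner: 55 mm in front of the chest's centre, 110 mm to the right of it, 80 mm above the worktop (10 mm above the rim). The pivot's axis is tilted: direction (0.801, 0, -0.599) in the chest's frame. The stay lies along the chest's +y at 0 and points along (0.599, 0, 0.801), up and back, at 1.571 rad
- knob: red ball knob of 20 mm diameter on the free end of the stay, a steel rod of 8 mm diameter; origin at the ball's centre, 152 mm from the pivot; axes those of the chest when lying, turning with the stay. When lying it is 10 mm above the rim, 32 mm behind the front wall
- care_can: blue and white spray can with a black handle on its cap, 54x56x169 mm, at the right; origin under its centre; leave it alone
- dosing_ball: pale grey round dosing cup, 66x66x50 mm, at the right; origin under its centre; leave it alone
- sewing_tin: flat grey tin box, 70x114x37 mm, to the right of the chest; origin under its centre; leave it alone
- tape: black roll of tape lying flat, 58x56x19 mm, to the left of the chest; origin under its centre; leave it alone
- transit_bolt: grey plastic and steel washing machine transit bolt lying down, 27x90x27 mm, to the left of the chest; origin under its centre; leave it alone

How it is judged:
By the outcome, as a careful person would: the job done as asked, in the order asked, and still so for the second after the job is handed in, with the robot touching nothing.
It also fails if it takes over 64 s, if anything falls off the work surface, if the arm or the gripper's body presses on something with over 40 N, if the wrist force passes 120 N, or if a joint passes its speed limit or range.

## Working session

There is one attempt and no reset: what is moved stays moved. The work goes in short steps, Python scripts to look and compute and a tool call to move; the robot and the scene stay as the last step left them, time stands still between calls to the robot, and variables do not carry over. Pictures are saved under pics/ and viewed, at most 13 in all, crops included, and the job is handed in when it is done.

Besides the shell and the picture viewer there is one more tool, called after "Emit:" as a command line: name --pt "numbers of a row" for each row, then --argument value for the rest. jog_arm: Moves the arm, as the interface text tells. Its arguments: {"type":"object","properties":{"motion":{"type":"array"}},"required":["motion"]}

```bash
ls; mkdir -p pics; cat > h.py <<'E'
import numpy as np, cv2
from scipy.spatial.transform import Rotation as R
from cell import env
def cloud(o):
    z=o["z_map"].astype(float);K=np.array(o["camera_matrix"]);T=np.linalg.inv(np.array(o["world_to_cam"]))
    v,u=np.mgrid[:z.shape[0],:z.shape[1]]
    p=np.stack([(u-K[0,2])/K[0,0]*z,-(v-K[1,2])/K[1,1]*z,-z],-1)
    return p@T[:3,:3].T+T[:3,3], z>0
def save(o,n): cv2.imwrite(f"pics/{n}.png",o["color"][:,:,::-1])
E
python3 - <<'E'
from h import *
for c in ["top","side"]:
    o=env.read_camera(c); save(o,c+"1"); P,ok=cloud(o)
    for t in ["chest","lid_panel","lid_handle","knob","care_can","dosing_ball","sewing_tin","tape","transit_bolt"]:
        for r in env.recognise(c,t)[:1]:
            u,v=map(int,r["location"]); print(c,t,(u,v),round(r["score"],2),P[v,u].round(),ok[v,u])
a=env.state();print(a)
o1=cv2.imread("pics/top1.png");o2=cv2.imread("pics/side1.png")
cv2.imwrite("pics/both.png",cv2.resize(np.hstack([o1,o2]),(800,300)))
E
```

```text
pics
top chest (285, 201) 0.83 [599. -49. 127.] True
top lid_panel (285, 200) 0.59 [603. -49. 127.] True
top lid_handle (286, 204) 0.91 [589. -52. 131.] True
top knob (164, 195) 0.56 [640. 372.   1.] True
top care_can (429, 210) 0.87 [ 564. -500.  154.] True
top dosing_ball (405, 234) 0.69 [ 498. -463.   -3.] True
top sewing_tin (371, 197) 0.97 [ 622. -341.   40.] True
top tape (171, 198) 0.55 [626. 343.  20.] True
top transit_bolt (163, 248) 0.5 [456. 371.   2.] True
side chest (315, 216) 0.6 [174. -63. 285.] True
side lid_panel (237, 185) 0.63 [640.  73. 127.] True
side lid_handle (240, 188) 0.62 [223.  90. 337.] True
side knob (357, 207) 0.63 [ 598. -324.   38.] True
side care_can (420, 196) 0.81 [ 542. -512.   98.] True
side dosing_ball (405, 221) 0.7 [ 521. -466.   19.] True
side sewing_tin (358, 208) 0.88 [ 597. -328.   35.] True
side tape (317, 218) 0.65 [ 492. -158.   74.] True
side transit_bolt (137, 258) 0.63 [435. 373.  22.] True
{'t': 1.0, 'joints': array([-1.21257523e+00,  4.90901791e-01,  1.55892642e+00,  1.15763868e-05,
        1.09168116e+00, -1.05595036e-01]), 'qvel': array([-0.00138489,  0.00037779,  0.00044409, -0.00152831, -0.00185454,
        0.00091353]), 'tau': array([-2.05260869e-03, -6.12485075e+01, -2.58435541e+01,  6.91451482e-02,
        4.44334466e-02,  1.53665684e-05]), 'eef_pos': array([ 279.62872728, -558.96045791,  292.2507182 ]), 'tcp_rot': array([ 3.14150875e+00, -1.43821770e-06,  4.63810799e-01]), 'ft_force': array([ 0.19713163, -0.20012564, -0.12151141]), 'moment': array([ 0.04631756, -0.00755843, -0.02831487]), 'grip_force': 0.0, 'opening': 0.9957022047539454}
```

View pics/top1.png

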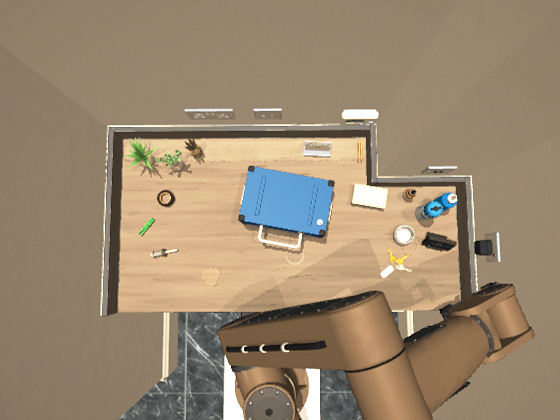

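View pics/side1.png

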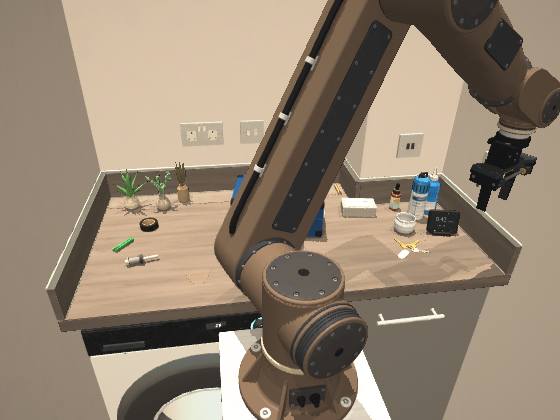

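The top view shows the shut blue lid centred at about (287,201), with its corners near (250,168), (333,182), (322,236) and (241,208). The bar handle is at (280,245), and the cup's screw head shows at (320,222). In the side view the arm hides the chest. Next I'll fit the lid's rectangle from depth.

```bash
python3 - <<'E'
from h import *
o=env.read_camera("top");P,ok=cloud(o)
m=ok&(P[...,2]>115)&(P[...,2]<140)
m[:155]=0;m[245:]=0;m[:,:235]=0;m[:,340:]=0
q=P[m];print(len(q),np.median(q[:,2]))
r=cv2.minAreaRect(q[:,:2].astype(np.float32));print(r);print(cv2.boxPoints(r))
# handle: z 70..115 in the front
h=ok&(P[...,2]>60)&(P[...,2]<114);h[:222]=0;h[255:]=0;h[:,:252]=0;h[:,308:]=0
g=P[h];print(len(g));print(cv2.minAreaRect(g[:,:2].astype(np.float32)),np.median(g[:,2]))
vv,uu=np.where(h);print(np.c_[uu,vv,g.round()][::12].astype(int).tolist())
E
```

```text
4849 125.03877662508262
((601.3746337890625, -52.81178283691406), (282.26727294921875, 184.3643341064453), 79.16410827636719)
[[ 484.30347  -174.09903 ]
 [ 665.3805   -208.75888 ]
 [ 718.4458     68.475464]
 [ 537.3688    103.135315]]
273
((487.4889221191406, -26.028907775878906), (182.98464965820312, 55.52768325805664), 79.1113052368164) 103.61026210247019
[[252, 223, 532, 59, 99], [260, 226, 522, 33, 95], [261, 227, 518, 29, 106], [274, 228, 517, -12, 71], [281, 229, 514, -35, 70], [288, 230, 509, -58, 84], [295, 231, 505, -81, 96], [300, 233, 498, -97, 102], [301, 234, 495, -100, 102], [259, 236, 489, 35, 108], [259, 238, 483, 36, 101], [259, 240, 476, 36, 105], [301, 240, 476, -100, 99], [271, 241, 473, -3, 104], [268, 242, 469, 7, 110], [300, 242, 469, -96, 110], [278, 243, 466, -25, 103], [275, 244, 463, -16, 108], [287, 244, 463, -54, 102], [285, 245, 459, -48, 109], [299, 245, 459, -93, 108], [293, 246, 456, -74, 105], [293, 247, 453, -74, 105]]
```

Chest centre is (601,-53) with yaw −10.8°, and the handle bar is at (464,-26.5,100), which agrees with depth. I'll write a planner that turns target poses into jog rows.

```bash
cat >> h.py <<'E'
C=np.array([601.4,-52.8,0]); RC=R.from_euler('z',-0.1892)
def W(p): return RC.apply(p)+C
def handle(th): return W([90-230*np.cos(th)+30*np.sin(th),0,70+230*np.sin(th)+30*np.cos(th)])
def knob(ph): return W(np.array([-55,-110,80])+152*(np.cos(ph)*np.array([0,1,0])+np.sin(ph)*np.array([.599,0,.801])))
# tool orientation: approach vector tilted t (deg) forward from down in chest frame; psi extra yaw; q=True: tool y along chest x
def orient(t,yaw): # yaw=tool yaw in chest frame (deg): 90 -> tool y along chest x
    return RC*R.from_euler('y',-t,degrees=True)*R.from_euler('z',yaw,degrees=True)*R.from_euler('x',180,degrees=True)
def tcp(p,rot,ahead): return p-rot.apply([0,0,ahead])
def rows(targets,hand,start=None):
    """targets: list of (pos,rot,n)"""
    if start is None:
        s=env.state(); start=(s["eef_pos"],R.from_euler('xyz',s["tcp_rot"]))
    p,r=start
    for P,Q,n in targets:
        for k in range(n):
            f=1/(n-k); d=r.inv().apply(P-p)*f; w=(r.inv()*Q).as_rotvec(degrees=True)*f
            d=d.round(1);w=w.round(1)
            print([*map(float,w),*map(float,d),hand])
            p=p+r.apply(d); r=r*R.from_rotvec(w,degrees=True)
def st():
    s=env.state(); print("t",round(s["t"],2),"F",s["ft_force"].round(1),"M",s["moment"].round(2),"op",round(s["opening"]*95.1,1),"grip",round(s["grip_force"],1),"j",s["joints"].round(2))
    return s
E
python3 - <<'E'
from h import *
Q=orient(0,90); p=handle(0); print(p,Q.as_euler('xyz'))
rows([(tcp(p,Q,59)+[0,0,90],Q,12),(tcp(p,Q,59),Q,3)],50)
E
```

```text
[463.89829888 -26.46974763 100.        ] [-3.14159265  0.          1.38159633]
[0.0, 0.0, -4.4, 33.6, -32.8, 3.6, 50]
[0.0, 0.0, -4.4, 36.0, -30.1, 3.6, 50]
[0.0, 0.0, -4.4, 38.2, -27.3, 3.6, 50]
[0.0, 0.0, -4.4, 40.2, -24.3, 3.6, 50]
[0.0, 0.0, -4.4, 41.9, -21.1, 3.6, 50]
[0.0, 0.0, -4.4, 43.4, -17.9, 3.6, 50]
[0.0, 0.0, -4.4, 44.7, -14.5, 3.6, 50]
[0.0, 0.0, -4.4, 45.7, -11.0, 3.6, 50]
[0.0, 0.0, -4.3, 46.4, -7.5, 3.6, 50]
[0.0, 0.0, -4.4, 46.8, -3.9, 3.6, 50]
[0.0, 0.0, -4.3, 46.9, -0.4, 3.6, 50]
[0.0, 0.0, -4.4, 46.8, 3.2, 3.6, 50]
[0.0, 0.0, 0.0, 0.0, -0.0, 30.0, 50]
[0.0, 0.0, 0.0, 0.0, -0.0, 30.0, 50]
[0.0, 0.0, 0.0, 0.1, -0.0, 30.0, 50]
```

Emit:
jog_arm --pt "0 0 -4.4 34 -33 4 50" --pt "0 0 -4.4 36 -30 4 50" --pt "0 0 -4.4 38 -27 4 50" --pt "0 0 -4.4 40 -24 4 50" --pt "0 0 -4.4 42 -21 4 50" --pt "0 0 -4.4 43 -18 3 50" --pt "0 0 -4.4 45 -15 3 50" --pt "0 0 -4.4 46 -11 3 50" --pt "0 0 -4.4 46 -7 3 50" --pt "0 0 -4.4 47 -4 3 50"

```text
t: 2.3
eef_pos: [433.9, -114.0, 257.4]
tcp_rot: [3.141, 0.0, 1.234]
ft_force: [0.4, 0.1, -0.2]
opening: 0.529
grip_force: 0.0
```

Emit:
jog_arm --pt "0 0 -4.3 47 0 4 50" --pt "0 0 -4.4 47 3 4 50" --pt "0 0 0 0 0 0 50"

```text
t: 2.68
eef_pos: [464.7, -24.2, 249.1]
tcp_rot: [-3.142, -0.0, 1.388]
ft_force: [-0.8, -0.0, -0.2]
opening: 0.525
grip_force: 0.0
```

```bash
python3 - <<'E'
from h import *
st()
o=env.read_camera("wrist");save(o,"w1");P,ok=cloud(o)
Q=orient(0,90); p=handle(0)
m=ok&(P[...,2]>85)&(P[...,2]<112)
q=RC.inv().apply(P[m]-C); k=(abs(q[:,1])<45)&(q[:,0]<-120)&(q[:,0]>-160);print(k.sum(),q[k].mean(0),q[k].min(0),q[k].max(0))
rows([(tcp(p,Q,59),Q,4)],50)
E
```

```text
t 2.67 F [-0.8 -0.  -0.2] M [-0.05 -0.03  0.02] op 49.9 grip 0.0 j [-0.19  0.32  1.99  0.    0.83 -0.01]
1341 [-137.9436345     2.24160775  105.04506061] [-143.08016285  -44.99211623  100.64201823] [-133.03180727   44.9698107   108.10138269]
[-0.0, 0.0, 0.1, -0.3, -0.1, 22.5, 50]
[-0.0, 0.0, 0.1, -0.3, -0.1, 22.5, 50]
[-0.0, 0.0, 0.0, -0.2, -0.0, 22.6, 50]
[-0.0, 0.0, 0.1, -0.3, -0.1, 22.5, 50]
```

View pics/w1.png

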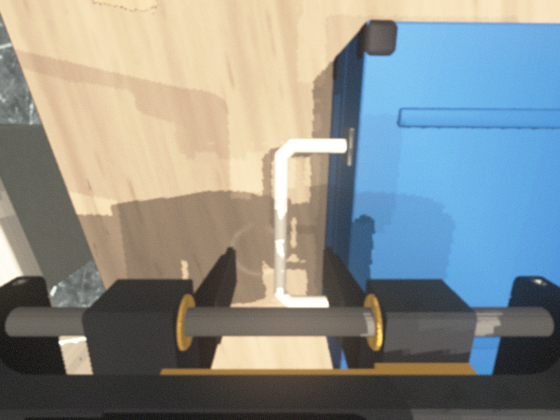

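The wrist view shows the bar at column 280, rows 150–300, centred between the fingers at about (220,270) and (340,270). Its back side clears the lid face. I'll descend and grip.

Emit:
jog_arm --pt "0 0 0 0 1 22 50" --pt "0 0 0 0 0 22 50" --pt "0 0 0 0 0 22 50" --pt "0 0 0 0 0 22 50" --pt "0 0 0 0 0 0 50" --pt "0 0 0 0 0 0 0" --pt "0 0 0 0 0 0 0" --pt "0 0 0 0 0 0 0" --pt "0 0 0 0 0 0 0"

```text
t: 3.85
eef_pos: [465.3, -26.6, 161.5]
tcp_rot: [3.141, 0.0, 1.384]
ft_force: [-0.5, -0.0, 0.2]
opening: 0.16
grip_force: 0.0
```

```bash
sed -i 's/^C=.*/C=np.array([603.3,-53.2,0]); RC=R.from_euler("z",-0.1892)/' h.py; python3 - <<'E'
from h import *
s=st(); print(s["eef_pos"],handle(0))
Q=orient(0,90)
r=R.from_euler('xyz',s["tcp_rot"]); off=s["eef_pos"]-handle(0); print(off)
T=[(handle(th)+off,r,1) for th in np.linspace(0,1.36,35)[1:]]
rows(T,0)
E
```

```text
t 3.85 F [-0.5 -0.   0.2] M [ 0.01 -0.04  0.02] op 15.2 grip 0.0 j [-0.2   0.47  2.07 -0.    0.6  -0.01]
[465.28418065 -26.64360811 161.51298634] [465.79829888 -26.86974763 100.        ]
[-0.51411824  0.22613952 61.51298634]
[0.0, 0.0, 0.0, -0.0, 1.4, -9.2, 0]
[-0.0, 0.0, -0.0, -0.0, 1.7, -9.1, 0]
[-0.0, 0.0, -0.0, -0.0, 2.2, -9.0, 0]
[-0.0, 0.0, -0.0, -0.0, 2.4, -9.0, 0]
[-0.0, 0.0, -0.0, -0.0, 2.9, -8.8, 0]
[-0.0, 0.0, -0.0, -0.0, 3.2, -8.7, 0]
[-0.0, 0.0, -0.0, -0.0, 3.5, -8.6, 0]
[-0.0, 0.0, -0.0, -0.1, 3.9, -8.4, 0]
[-0.0, 0.0, -0.0, 0.0, 4.2, -8.3, 0]
[-0.0, 0.0, -0.0, 0.0, 4.5, -8.1, 0]
[-0.0, 0.0, -0.0, 0.0, 4.8, -7.9, 0]
[-0.0, 0.0, -0.0, 0.0, 5.2, -7.7, 0]
[-0.0, 0.0, -0.0, -0.0, 5.5, -7.5, 0]
[-0.0, 0.0, -0.0, -0.0, 5.7, -7.3, 0]
[-0.0, 0.0, -0.0, -0.0, 6.1, -7.0, 0]
[-0.0, 0.0, -0.0, -0.0, 6.3, -6.8, 0]
[-0.0, 0.0, -0.0, -0.1, 6.6, -6.5, 0]
[-0.0, 0.0, -0.0, 0.0, 6.8, -6.3, 0]
[-0.0, 0.0, -0.0, 0.0, 7.1, -6.0, 0]
[-0.0, 0.0, -0.0, -0.0, 7.4, -5.6, 0]
[-0.0, 0.0, -0.0, -0.0, 7.5, -5.4, 0]
[-0.0, 0.0, -0.0, -0.0, 7.8, -5.1, 0]
[-0.0, 0.0, -0.0, -0.1, 7.9, -4.8, 0]
[-0.0, 0.0, -0.0, 0.0, 8.2, -4.5, 0]
[-0.0, 0.0, -0.0, 0.0, 8.3, -4.1, 0]
[-0.0, 0.0, -0.0, -0.0, 8.4, -3.8, 0]
[-0.0, 0.0, -0.0, -0.0, 8.7, -3.4, 0]
[-0.0, 0.0, -0.0, -0.0, 8.7, -3.1, 0]
[-0.0, 0.0, -0.0, -0.1, 8.9, -2.8, 0]
[-0.0, 0.0, -0.0, 0.0, 8.9, -2.3, 0]
[-0.0, 0.0, -0.0, -0.0, 9.1, -2.1, 0]
[-0.0, 0.0, -0.0, -0.0, 9.1, -1.6, 0]
[-0.0, 0.0, -0.0, -0.0, 9.2, -1.3, 0]
[-0.0, 0.0, -0.0, -0.1, 9.2, -1.0, 0]
```

Emit:
jog_arm --pt "0 0 0 0 0 0 0" --pt "0 0 0 0 0 0 0" --pt "0 0 0 0 1 -9 0" --pt "0 0 0 0 2 -9 0" --pt "0 0 0 0 2 -9 0" --pt "0 0 0 0 2 -9 0"

```text
t: 4.6
eef_pos: [472.4, -28.1, 197.9]
tcp_rot: [3.141, 0.0, 1.384]
ft_force: [4.6, -1.1, -6.8]
opening: 0.093
grip_force: 30.0
```

```bash
python3 - <<'E'
from h import *
s=st();print(s["eef_pos"])
E
```

```text
t 4.6 F [ 4.6 -1.1 -6.8] M [-0.11 -0.48 -0.05] op 8.8 grip 30.0 j [-0.2   0.41  2.03 -0.    0.7  -0.01]
[472.42155044 -28.05004892 197.91918127]
```

Emit:
jog_arm --pt "0 0 0 0 3 -9 0" --pt "0 0 0 0 6.5 -17.3 0" --pt "0 0 0 0 8 -16.7 0" --pt "0 0 0 0 9.3 -16 0" --pt "0 0 0 0 10.7 -15.2 0" --pt "0 0 0 0 11.8 -14.3 0" --pt "0 0 0 0 12.9 -13.3 0" --pt "0 0 0 0 13.9 -12.3 0"

```text
t: 5.6
eef_pos: [545.2, -42.0, 312.6]
tcp_rot: [-3.136, 0.001, 1.384]
ft_force: [-11.3, -0.4, 6.6]
opening: 0.098
grip_force: 30.0
```

```bash
cat >> h.py <<'E'
def theta(s):
    g=s["eef_pos"]+R.from_euler('xyz',s["tcp_rot"]).apply([0,0,61.5]); c=RC.inv().apply(g-C)-[90,0,70]
    return np.arctan2(c[2],-c[0])-np.arctan2(30,230), np.hypot(c[0],c[2]), c[1]
E
python3 - <<'E'
from h import *
s=st();print(theta(s))
th=theta(s)[0]; r=R.from_euler('xyz',s["tcp_rot"]); off=s["eef_pos"]-handle(th)
rows([(handle(a)+off,r,1) for a in np.linspace(th,1.36,10)[1:]],0)
E
```

```text
t 5.6 F [-11.3  -0.4   6.6] M [-0.07  2.38 -0.04] op 9.3 grip 30.0 j [-0.2   0.36  1.72 -0.    1.06 -0.01]
(np.float64(0.7511434003253609), np.float64(234.86281426231665), np.float64(0.016379606830197686))
[0.0, 0.0, 0.0, -0.0, 12.4, -9.6, 0]
[0.0, 0.0, 0.0, -0.1, 13.0, -8.8, 0]
[0.0, 0.0, 0.0, -0.0, 13.6, -7.9, 0]
[0.0, 0.0, 0.0, -0.0, 14.0, -6.9, 0]
[0.0, 0.0, 0.0, -0.1, 14.5, -6.0, 0]
[0.0, 0.0, 0.0, -0.0, 14.9, -5.0, 0]
[0.0, 0.0, 0.0, -0.1, 15.2, -3.9, 0]
[0.0, 0.0, 0.0, 0.0, 15.4, -3.0, 0]
[0.0, 0.0, 0.0, -0.0, 15.6, -1.8, 0]
```

Emit:
jog_arm --pt "0 0 0 0 10.9 -11.1 0" --pt "0 0 0 0 13 -8.8 0" --pt "0 0 0 0 13.6 -7.9 0" --pt "0 0 0 0 14 -6.9 0" --pt "0 0 0 0 14.5 -6 0" --pt "0 0 0 0 14.9 -5 0" --pt "0 0 0 0 15.2 -3.9 0"

```text
t: 6.48
eef_pos: [641.1, -60.5, 362.5]
tcp_rot: [3.142, 0.001, 1.383]
ft_force: [-3.1, -2.6, 1.3]
opening: 0.097
grip_force: 30.0
```

```bash
python3 - <<'E'
from h import *
s=st();print(theta(s),s["eef_pos"])
E
```

```text
t 6.47 F [-3.1 -2.6  1.3] M [-0.56  0.75  0.01] op 9.3 grip 30.0 j [-0.2   0.46  1.41 -0.    1.26 -0.01]
(np.float64(1.2219699434236007), np.float64(236.68488259889284), np.float64(-0.16205366361564227)) [641.1455054  -60.53470526 362.52529243]
```

Emit:
jog_arm --pt "0 0 0 0 12 -3 0" --pt "0 0 0 0 12 -2 0" --pt "0 0 0 0 6 -1 0" --pt "0 0 0 0 0 0 0"

```text
t: 6.98
eef_pos: [671.0, -66.2, 367.1]
tcp_rot: [3.141, 0.001, 1.383]
ft_force: [-1.0, -5.7, 0.2]
opening: 0.094
grip_force: 30.0
```

```bash
python3 - <<'E'
from h import *
s=st();print(theta(s),s["eef_pos"])
E
```

```text
t 6.97 F [-1.  -5.7  0.2] M [-1.    0.24  0.05] op 9.0 grip 30.0 j [-0.2   0.51  1.33 -0.    1.31 -0.01]
(np.float64(1.352115709437617), np.float64(236.56524832600275), np.float64(-0.06544156201562885)) [671.01300895 -66.17132279 367.1293713 ]
```

Emit:
jog_arm --pt "0 0 0 0 0 0 30" --pt "0 0 0 0 0 0 40" --pt "0 0 0 0 0 0 40" --pt "0 0 0 0 0 -15 40" --pt "0 0 0 0 0 -40 40" --pt "0 0 0 0 -10 -40 40"

```text
t: 7.72
eef_pos: [661.0, -63.7, 463.8]
tcp_rot: [3.141, -0.0, 1.384]
ft_force: [0.9, -0.5, -0.0]
opening: 0.422
grip_force: 0.0
```

```bash
cat >> h.py <<'E'
def push(ph,t,gap=0,psi=160,d=5):
    Q=orient(t,psi); n=-Q.apply([1,0,0]); tz=Q.apply([0,0,1])
    return knob(ph)-n*(20+gap)+tz*(d-78), Q
E
python3 - <<'E'
from h import *
s=st()
P,Q=push(0,20,8); tz=Q.apply([0,0,1])
print(P, Q.as_euler('xyz'))
rows([(P-tz*110,Q,12)],0)
E
```

```text
t 7.72 F [ 0.9 -0.5 -0. ] M [-0.02 -0.06  0.04] op 40.2 grip 0.0 j [-0.2   0.45  1.19  0.    1.51 -0.01]
[510.17630794  17.14596079 139.59853478] [3.01774462 0.32720102 2.58285702]
[-1.4, -1.0, -5.8, 4.3, -16.7, 18.4, 0]
[-1.5, -1.0, -5.8, 6.3, -16.7, 17.9, 0]
[-1.4, -1.0, -5.8, 8.3, -16.4, 17.3, 0]
[-1.4, -1.0, -5.7, 10.2, -15.9, 16.8, 0]
[-1.5, -1.0, -5.8, 12.0, -15.1, 16.2, 0]
[-1.4, -1.0, -5.8, 13.8, -14.3, 15.6, 0]
[-1.5, -1.0, -5.7, 15.5, -13.1, 15.0, 0]
[-1.4, -1.0, -5.8, 17.0, -11.9, 14.4, 0]
[-1.4, -1.1, -5.7, 18.3, -10.5, 13.8, 0]
[-1.5, -1.1, -5.8, 19.6, -8.9, 13.2, 0]
[-1.4, -1.0, -5.7, 20.6, -7.2, 12.6, 0]
[-1.5, -1.1, -5.8, 21.5, -5.5, 12.2, 0]
```

Emit:
jog_arm --pt "0 0 0 0 -30 0 0" --pt "0 0 0 0 -50 0 0" --pt "0 0 0 0 -40 0 0" --pt "0 0 0 0 0 0 0"

```text
t: 8.22
eef_pos: [541.1, -40.8, 464.3]
tcp_rot: [3.139, -0.0, 1.384]
ft_force: [0.1, -0.3, -0.0]
opening: 0.057
grip_force: 0.0
```

```bash
python3 - <<'E'
from h import *
s=st();print(s["eef_pos"])
P,Q=push(0,20,8); tz=Q.apply([0,0,1])
rows([(P-tz*110,Q,9)],0)
o=env.read_camera("wrist");save(o,"w2");Pc,ok=cloud(o)
print([(x["location"],round(x["score"],2)) for x in env.recognise("wrist","knob")[:2]])
a=o["color"].astype(int);m=ok&(a[...,0]>120)&(a[...,1]<70)&(a[...,2]<70)
q=RC.inv().apply(Pc[m]-C);print(m.sum(),np.median(q,0) if m.sum() else 0, q.min(0),q.max(0))
E
```

```text
t 8.22 F [ 0.1 -0.3 -0. ] M [-0.03 -0.08  0.03] op 5.4 grip 0.0 j [-0.2   0.24  1.49  0.    1.41 -0.01]
[541.13931345 -40.7926173  464.25902214]
[-1.9, -1.3, -7.7, 5.7, -8.8, 24.6, 0]
[-1.9, -1.4, -7.7, 7.4, -8.8, 24.1, 0]
[-1.9, -1.4, -7.7, 9.2, -8.4, 23.6, 0]
[-1.9, -1.3, -7.7, 10.8, -7.9, 23.1, 0]
[-1.9, -1.4, -7.7, 12.4, -7.0, 22.6, 0]
[-1.9, -1.3, -7.7, 13.8, -6.0, 22.1, 0]
[-2.0, -1.4, -7.6, 15.0, -4.8, 21.6, 0]
[-1.9, -1.3, -7.7, 16.1, -3.5, 21.0, 0]
[-2.0, -1.4, -7.6, 17.0, -2.0, 20.6, 0]
[([285.9, 150.4], 0.5)]
19 [-55.37874909  70.12128918  35.83481716] [-65.06289416  33.12558948  19.32801778] [-52.67402986  87.97228719  41.83924876]
```

View pics/w2.png

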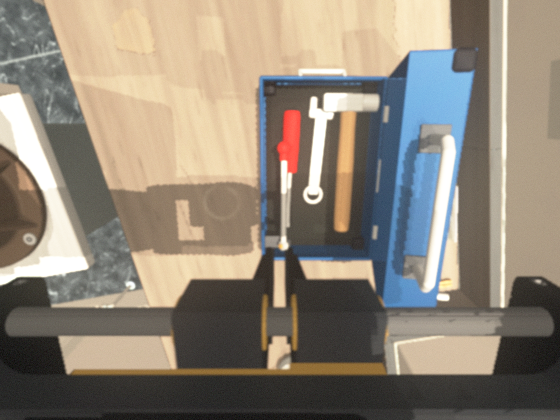

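The wrist view shows the lid standing open on the right. The knob is at about (285,150), with its rod running down to the pivot at (285,240) and a red screwdriver handle beyond it. Next I'll get the knob's depth and move to staging.

Emit:
jog_arm --pt "-1.9 -1.3 -7.7 6 -9 25 0" --pt "-1.9 -1.4 -7.7 7 -9 24 0" --pt "-1.9 -1.4 -7.7 9 -8 24 0" --pt "-1.9 -1.3 -7.7 11 -8 23 0" --pt "-1.9 -1.4 -7.7 12 -7 23 0" --pt "-1.9 -1.3 -7.7 14 -6 22 0" --pt "-2 -1.4 -7.6 15 -5 21 0" --pt "-1.9 -1.3 -7.7 16 -4 21 0" --pt "-2 -1.4 -7.6 17 -2 21 0" --pt "0 0 0 0 0 0 0"

```text
t: 9.57
eef_pos: [474.2, 23.1, 238.7]
tcp_rot: [3.02, 0.321, 2.582]
ft_force: [-0.1, -0.3, 0.6]
opening: 0.005
grip_force: 0.0
```

```bash
python3 - <<'E'
from h import *
s=st();print(s["eef_pos"],s["tcp_rot"])
o=env.read_camera("wrist");save(o,"w3");Pc,ok=cloud(o)
r=env.recognise("wrist","knob")[:2];print([(x["location"],round(x["score"],2)) for x in r])
a=o["color"].astype(int);c=RC.inv().apply((Pc-C).reshape(-1,3)).reshape(Pc.shape)
m=ok&(a[...,0]>1.8*a[...,1])&(a[...,0]>1.8*a[...,2])&(a[...,0]>60)&(c[...,2]>60)&(c[...,2]<115)
vv,uu=np.where(m);q=c[m];print(m.sum(),np.median(q,0),q.min(0),q.max(0),uu.mean(),vv.mean())
P,Q=push(0,20,8); print(P)
rows([(P,Q,6)],0)
E
```

```text
t 9.57 F [-0.1 -0.3  0.6] M [ 0.17  0.03 -0.01] op 0.5 grip 0.0 j [-0.07  0.29  2.13 -0.1   0.38 -1.02]
[474.18109378  23.06893664 238.72449861] [3.01962618 0.32107998 2.58227222]
[([279.0, 245.2], 0.87)]
326 [-61.66434959  42.24975034  84.48457447] [-65.81685924  25.53976989  75.97714307] [-53.65366704  53.3373991   90.29034102] 276.50306748466255 244.11042944785277
[510.17630794  17.14596079 139.59853478]
[-0.0, -0.0, -0.0, 0.2, 0.1, 17.8, 0]
[-0.0, -0.0, -0.0, 0.3, 0.1, 17.8, 0]
[-0.0, -0.0, -0.1, 0.2, 0.1, 17.8, 0]
[-0.0, -0.0, -0.0, 0.3, 0.1, 17.9, 0]
[-0.0, -0.1, -0.1, 0.2, 0.1, 17.8, 0]
[-0.0, -0.0, -0.0, 0.3, 0.1, 17.9, 0]
```

View pics/w3.png

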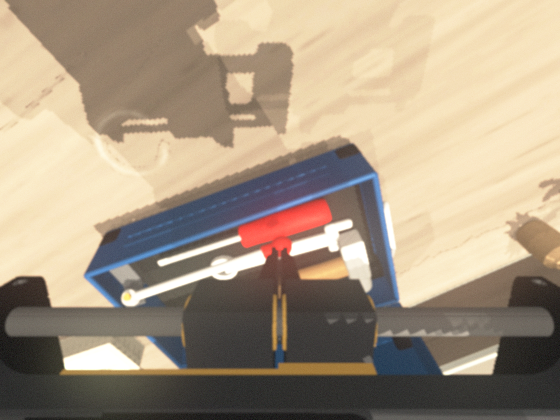

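The knob sits where the φ≈0 model puts it, with its surface around chest (-56,42,80). I'll approach at a shallow tilt so the fingers stay above the front rim.

```bash
python3 - <<'E'
from h import *
P,Q=push(0,10,6,d=3); P2,Q2=push(0,10,0,d=3); tz=Q.apply([0,0,1])
rows([(P-tz*30,Q,5),(P,Q,2),(P2,Q,2)],0)
print()
f=lambda ph: push(ph,10+25*min(1,ph/.8),0,d=3+3*min(1,ph/.5))
rows([(*f(ph),1) for ph in np.arange(.04,.61,.04)],0,start=(P2,Q2))
E
```

```text
[0.7, 1.8, -0.0, -3.6, 1.4, 14.5, 0]
[0.7, 1.9, -0.1, -4.0, 1.6, 14.3, 0]
[0.7, 1.8, -0.0, -4.5, 1.7, 14.1, 0]
[0.6, 1.9, -0.1, -5.0, 1.9, 14.0, 0]
[0.7, 1.8, -0.0, -5.4, 2.0, 13.8, 0]
[-0.0, 0.0, -0.0, 0.0, 0.0, 15.0, 0]
[-0.0, 0.0, -0.0, 0.0, 0.0, 15.0, 0]
[-0.0, 0.0, -0.0, -3.0, 0.0, -0.0, 0]
[-0.0, 0.0, -0.0, -3.0, 0.0, -0.0, 0]

[-0.4, -1.2, -0.0, -2.7, 0.8, -3.5, 0]
[-0.5, -1.1, 0.0, -2.8, 0.7, -3.4, 0]
[-0.4, -1.2, -0.0, -3.0, 0.4, -3.3, 0]
[-0.4, -1.2, -0.0, -3.2, 0.3, -3.1, 0]
[-0.4, -1.2, -0.0, -3.2, 0.0, -3.1, 0]
[-0.5, -1.1, 0.0, -3.4, -0.2, -2.9, 0]
[-0.4, -1.2, -0.0, -3.6, -0.3, -2.7, 0]
[-0.4, -1.2, -0.0, -3.6, -0.6, -2.6, 0]
[-0.4, -1.2, -0.0, -3.7, -0.8, -2.5, 0]
[-0.5, -1.1, 0.0, -3.8, -1.1, -2.3, 0]
[-0.4, -1.2, -0.0, -3.8, -1.2, -2.2, 0]
[-0.4, -1.2, -0.0, -3.9, -1.4, -2.0, 0]
[-0.5, -1.2, 0.0, -4.0, -1.7, -2.0, 0]
[-0.4, -1.1, -0.0, -4.0, -1.9, -1.9, 0]
[-0.4, -1.2, -0.0, -3.9, -2.1, -1.8, 0]
```

Emit:
jog_arm --pt "0.7 1.8 0 -4 1 14 0" --pt "0.7 1.8 0 -4 2 14 0" --pt "0.7 1.9 0 -4 2 14 0" --pt "0.6 1.9 0 -5 2 14 0" --pt "0.7 1.8 0 -5 2 14 0" --pt "0 0 0 0 0 15 0" --pt "0 0 0 0 0 14 0" --pt "0 0 0 -3 0 0 0" --pt "0 0 0 0 0 0 0"

```text
t: 10.8
eef_pos: [523.2, 13.4, 151.4]
tcp_rot: [3.081, 0.165, 2.598]
ft_force: [0.0, -1.0, 0.4]
opening: 0.006
grip_force: 0.0
```

```bash
python3 - <<'E'
from h import *
s=st(); print(s["eef_pos"],s["tcp_rot"])
P2,Q2=push(0,10,0,d=3); print(P2,Q2.as_euler('xyz'))
rows([(P2,Q2,1)],0)
E
```

```text
t 10.8 F [ 0.  -1.   0.4] M [ 0.13 -0.05 -0.  ] op 0.6 grip 0.0 j [-0.09  0.52  2.03 -0.04  0.42 -1.09]
[523.2087958   13.40242257 151.43190597] [3.08091714 0.16512029 2.5975159 ]
[527.49778936  11.04318875 150.59706325] [3.08135823 0.16390886 2.59837776]
[0.0, 0.1, -0.0, -4.7, 0.1, 1.6, 0]
```

Emit:
jog_arm --pt "0 0 0 -4.5 0 1.5 0" --pt "-0.4 -1.2 0 -2.7 0.8 -3.5 0" --pt "-0.5 -1.1 0 -2.8 0.7 -3.4 0" --pt "-0.4 -1.2 0 -3 0.4 -3.3 0" --pt "-0.4 -1.2 0 -3.2 0.3 -3.1 0" --pt "-0.4 -1.2 0 -3.2 0 -3.1 0"

```text
t: 11.55
eef_pos: [537.5, 6.0, 170.0]
tcp_rot: [3.042, 0.269, 2.589]
ft_force: [-1.0, 1.7, 0.4]
opening: 0.004
grip_force: 1.1
```

```bash
python3 - <<'E'
from h import *
s=st(); print(s["eef_pos"])
f=lambda ph: push(ph,10+25*min(1,ph/.8),0,d=3+3*min(1,ph/.5))
print(f(.2)[0])
o=env.read_camera("wrist");save(o,"w4");Pc,ok=cloud(o)
r=env.recognise("wrist","knob")[:1];print([(x["location"],round(x["score"],2)) for x in r])
a=o["color"].astype(int);c=RC.inv().apply((Pc-C).reshape(-1,3)).reshape(Pc.shape)
m=ok&(a[...,0]>1.8*a[...,1])&(a[...,0]>1.8*a[...,2])&(a[...,0]>60)&(c[...,2]>65)&(c[...,2]<200)
q=c[m];print(m.sum(),q.min(0) ,q.max(0), RC.inv().apply(knob(.2)-C)) if m.sum() else 0
E
```

```text
t 11.55 F [-1.   1.7  0.4] M [0.48 0.23 0.09] op 0.4 grip 1.1 j [-0.1   0.49  2.03 -0.08  0.34 -1.07]
[537.46258747   5.95987861 170.0202934 ]
[537.6589497    6.01249361 169.78100243]
[]
35 [-78.23392982  47.45594936 137.94945703] [-69.29283085  49.62397337 147.54105389] [-36.91155477  38.97011983 104.18838836]
```

View pics/w4.png

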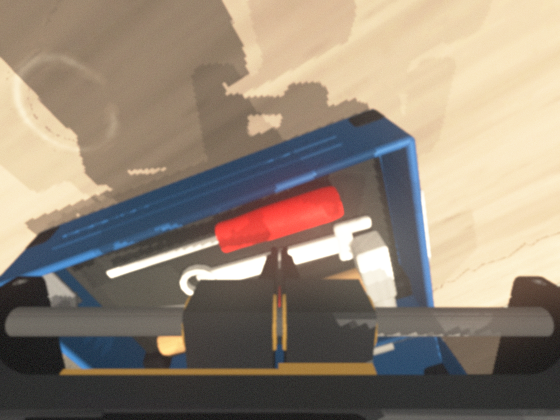

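The knob is now hidden behind the fingertips at (280,255). The contact force of about 2 N points back along −n, so the stay is being pushed. I'll go on.

Emit:
jog_arm --pt "-0.5 -1.1 0 -3.4 -0.2 -2.9 0" --pt "-0.4 -1.2 0 -3.6 -0.3 -2.7 0" --pt "-0.4 -1.2 0 -3.6 -0.6 -2.6 0" --pt "-0.4 -1.2 0 -3.7 -0.8 -2.5 0" --pt "-0.5 -1.1 0 -3.8 -1.1 -2.3 0" --pt "-0.4 -1.2 0 -3.8 -1.2 -2.2 0" --pt "-0.4 -1.2 0 -3.9 -1.4 -2 0" --pt "-0.5 -1.2 0 -4 -1.7 -2 0" --pt "-0.4 -1.1 0 -4 -1.9 -1.9 0" --pt "-0.4 -1.2 0 -3.9 -2.1 -1.8 0"

```text
t: 12.9
eef_pos: [553.4, -21.2, 202.9]
tcp_rot: [2.955, 0.471, 2.558]
ft_force: [-0.2, 0.5, -0.4]
opening: 0.006
grip_force: 0.3
```

```bash
cat >> h.py <<'E'
f=lambda ph: push(ph,10+25*min(1,ph/.8),0,d=3+3*min(1,ph/.5))
E
python3 - <<'E'
from h import *
s=st(); print(s["eef_pos"],f(.6)[0])
rows([(*f(ph),1) for ph in np.linspace(.66,1.66,17)],0)
E
```

```text
t 12.9 F [-0.2  0.5 -0.4] M [0.23 0.16 0.08] op 0.5 grip 0.3 j [-0.15  0.43  2.07 -0.14  0.13 -1.05]
[553.41172135 -21.19989264 202.92026925] [553.7698198  -21.01901318 202.8310449 ]
[-0.6, -1.6, -0.0, -6.1, -3.2, -2.2, 0]
[-0.7, -1.9, -0.0, -6.1, -4.3, -2.1, 0]
[-0.7, -1.8, -0.0, -6.0, -4.7, -1.7, 0]
[-0.1, -0.5, -0.0, -7.6, -4.6, -2.0, 0]
[-0.0, 0.0, -0.0, -8.0, -4.9, -1.9, 0]
[-0.0, 0.0, -0.0, -7.6, -5.4, -1.7, 0]
[-0.0, 0.0, -0.0, -7.3, -5.8, -1.6, 0]
[-0.0, 0.0, -0.0, -6.9, -6.3, -1.4, 0]
[-0.0, 0.0, -0.0, -6.6, -6.8, -1.3, 0]
[-0.0, 0.0, -0.0, -6.2, -7.1, -1.1, 0]
[-0.0, 0.0, -0.0, -5.7, -7.5, -0.9, 0]
[-0.0, 0.0, -0.0, -5.3, -7.9, -0.7, 0]
[-0.0, 0.0, -0.0, -4.8, -8.2, -0.6, 0]
[-0.0, 0.0, -0.0, -4.3, -8.4, -0.4, 0]
[-0.0, 0.0, -0.0, -3.8, -8.7, -0.1, 0]
[-0.0, 0.0, -0.0, -3.3, -8.9, -0.0, 0]
[-0.0, 0.0, -0.0, -2.8, -9.1, 0.1, 0]
```

```bash
cat >> h.py <<'E'
f2=lambda ph: push(ph,28+8*max(0,min(1,(ph-1.0)/.4)),0,d=6)
E
python3 - <<'E'
from h import *
rows([(*f2(ph),1) for ph in np.linspace(.66,1.66,17)],0)
E
```

```text
[0.3, 0.8, -0.0, -9.2, -2.1, -3.0, 0]
[-0.0, 0.0, -0.0, -8.3, -3.4, -3.2, 0]
[-0.0, 0.0, -0.0, -8.1, -4.0, -2.9, 0]
[-0.0, 0.0, -0.0, -7.9, -4.5, -2.8, 0]
[-0.0, 0.0, -0.0, -7.7, -5.0, -2.5, 0]
[-0.0, 0.0, -0.0, -7.3, -5.5, -2.4, 0]
[-0.3, -0.6, -0.0, -6.3, -6.2, -2.0, 0]
[-0.4, -1.2, -0.0, -5.3, -6.9, -1.4, 0]
[-0.4, -1.2, -0.0, -5.0, -7.3, -1.2, 0]
[-0.5, -1.2, -0.0, -4.6, -7.7, -0.9, 0]
[-0.4, -1.1, -0.0, -4.2, -8.1, -0.6, 0]
[-0.4, -1.2, -0.0, -3.8, -8.4, -0.4, 0]
[-0.4, -1.0, -0.0, -3.6, -8.6, -0.2, 0]
[0.0, 0.0, -0.0, -4.3, -8.5, -0.4, 0]
[0.0, 0.0, -0.0, -3.8, -8.7, -0.2, 0]
[0.0, 0.0, -0.0, -3.3, -8.9, 0.0, 0]
[0.0, 0.0, -0.0, -2.8, -9.1, 0.2, 0]
```

Emit:
jog_arm --pt "0.3 0.8 0 -9 -2 -3 0" --pt "0 0 0 -8.3 -3.4 -3.2 0" --pt "0 0 0 -8.1 -4 -2.9 0" --pt "0 0 0 -7.9 -4.5 -2.8 0" --pt "0 0 0 -7.7 -5 -2.5 0" --pt "0 0 0 -7.3 -5.5 -2.4 0"

```text
t: 13.65
eef_pos: [570.3, -64.8, 235.2]
tcp_rot: [2.962, 0.457, 2.561]
ft_force: [-0.1, -0.2, -0.3]
opening: 0.002
grip_force: 0.2
```

```bash
python3 - <<'E'
from h import *
s=st(); print(s["eef_pos"],f2(.9725)[0])
o=env.read_camera("side");save(o,"s2");Pc,ok=cloud(o)
r=env.recognise("side","knob")[:1];print([(x["location"],round(x["score"],2)) for x in r])
rows([(*f2(ph),1) for ph in np.linspace(1.035,1.66,11)],0)
E
```

```text
t 13.65 F [-0.1 -0.2 -0.3] M [0.17 0.15 0.1 ] op 0.2 grip 0.2 j [-0.24  0.4   1.99  0.08  0.26 -1.34]
[570.26184137 -64.8056957  235.22144486] [570.3746876  -64.76174247 235.35228464]
[]
[-0.3, -0.6, -0.1, -6.1, -5.9, -1.9, 0]
[-0.4, -1.2, 0.0, -5.3, -7.0, -1.5, 0]
[-0.5, -1.2, 0.0, -4.9, -7.3, -1.2, 0]
[-0.4, -1.2, 0.0, -4.6, -7.7, -0.9, 0]
[-0.4, -1.1, 0.0, -4.3, -8.1, -0.6, 0]
[-0.4, -1.2, 0.0, -3.7, -8.4, -0.4, 0]
[-0.4, -1.0, 0.0, -3.6, -8.6, -0.2, 0]
[-0.0, 0.0, 0.0, -4.3, -8.5, -0.3, 0]
[-0.0, 0.0, 0.0, -3.8, -8.6, -0.2, 0]
[-0.0, 0.0, 0.0, -3.3, -9.0, -0.0, 0]
[-0.0, 0.0, 0.0, -2.8, -9.1, 0.1, 0]
```

View pics/s2.png

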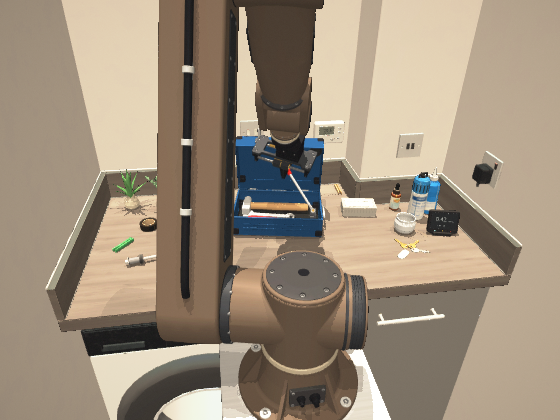

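The side view shows the lid standing open and the stay raised, with the rod running from the pivot at (312,210) to the knob at (289,172) at the fingertips. I'll go on to the stop.

Emit:
jog_arm --pt "-0.3 -0.6 0 -6.1 -5.9 -1.9 0" --pt "-0.4 -1.2 0 -5.3 -7 -1.5 0" --pt "-0.5 -1.2 0 -4.9 -7.3 -1.2 0" --pt "-0.4 -1.2 0 -4.6 -7.7 -0.9 0" --pt "-0.4 -1.1 0 -4.3 -8.1 -0.6 0" --pt "-0.4 -1.2 0 -3.7 -8.4 -0.4 0" --pt "-0.4 -1 0 -3.6 -8.6 -0.2 0" --pt "0 0 0 -4.3 -8.5 -0.3 0"

```text
t: 14.75
eef_pos: [564.6, -135.1, 247.5]
tcp_rot: [2.898, 0.584, 2.529]
ft_force: [-0.8, 0.9, -0.3]
opening: 0.004
grip_force: 0.1
```

```bash
python3 - <<'E'
from h import *
s=st(); print(s["eef_pos"],f2(1.4725)[0])
rows([(*f2(ph),1) for ph in [1.52,1.57,1.62,1.65]],0)
E
```

```text
t 14.75 F [-0.8  0.9 -0.3] M [0.16 0.21 0.06] op 0.4 grip 0.1 j [-0.39  0.39  2.03  0.81  0.16 -2.19]
[ 564.60000144 -135.14128698  247.53508163] [ 565.17843902 -135.74599173  248.36675363]
[-0.0, -0.1, -0.1, -4.1, -6.7, -0.4, 0]
[-0.0, 0.0, 0.0, -2.8, -7.1, -0.1, 0]
[-0.0, 0.0, 0.0, -2.4, -7.2, 0.1, 0]
[-0.0, 0.0, 0.0, -1.3, -4.3, 0.1, 0]
```

```bash
python3 - <<'E'
from h import *
g=lambda ph,t: push(ph,t,0,d=6)
rows([(*g(p,t),1) for p,t in [(1.5,33.5),(1.54,31),(1.58,29),(1.61,28),(1.64,28),(1.66,28)]],0)
E
```

```text
[0.8, 2.3, -0.1, -5.9, -2.8, -1.1, 0]
[0.9, 2.3, 0.0, -5.3, -4.5, -0.9, 0]
[0.7, 1.9, 0.0, -4.5, -4.9, -0.6, 0]
[0.3, 0.9, 0.0, -2.6, -3.9, -0.3, 0]
[-0.0, 0.0, 0.0, -1.4, -4.3, 0.1, 0]
[-0.0, 0.0, 0.0, -0.8, -2.9, 0.1, 0]
```

Emit:
jog_arm --pt "0.8 2.3 0 -5.9 -2.8 -1.1 0" --pt "0.9 2.3 0 -5.3 -4.5 -0.9 0" --pt "0.7 1.9 0 -4.5 -4.9 -0.6 0" --pt "0.3 0.9 0 -2.6 -3.9 -0.3 0" --pt "0 0 0 0 0 0 0"

```text
t: 15.38
eef_pos: [568.8, -155.0, 256.1]
tcp_rot: [2.959, 0.454, 2.562]
ft_force: [5.2, 20.5, 0.9]
opening: 0.004
grip_force: 12.6
```

```bash
python3 - <<'E'
from h import *
s=st(); print(s["eef_pos"],f2(1.61)[0],push(1.61,28,0,d=6)[0])
o=env.read_camera("side");cv2.imwrite("pics/s3.png",cv2.resize(o["color"][110:250,200:360,::-1],None,fx=4,fy=4,interpolation=cv2.INTER_CUBIC))
E
```

```text
t 15.38 F [ 5.2 20.5  0.9] M [ 3.37 -0.86  1.99] op 0.4 grip 12.6 j [-0.41  0.39  1.93  0.31  0.36 -1.71]
[ 568.80315696 -155.04691446  256.1427913 ] [ 561.61547223 -156.31741478  248.86092427] [ 568.61739759 -157.65821609  256.40749738]
```

View pics/s3.png

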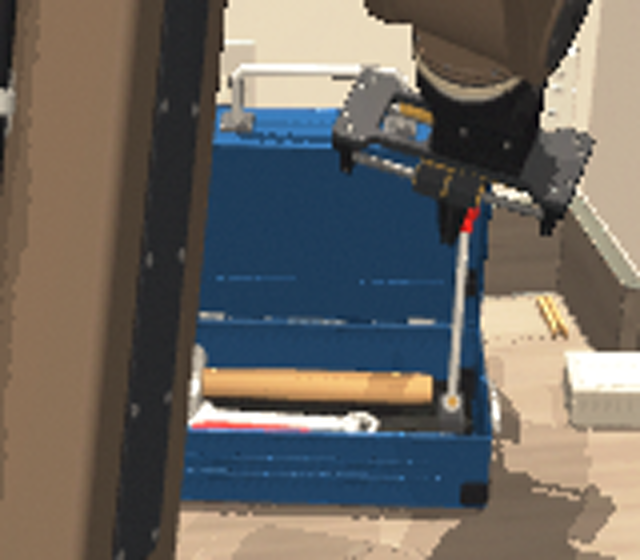

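The crop shows the stay up at its stop: knob at (470,215), rod straight down to (452,400), and 20 N of reaction. I'll back off in +y and retract, then check that it stays.

Emit:
jog_arm --pt "0 0 0 1 4 0 0" --pt "0 0 0 2 6 0 0" --pt "0 0 0 5 5 -10 0" --pt "0 0 0 5 0 -35 0" --pt "0 0 0 0 0 -50 0" --pt "0 0 0 0 0 -50 0" --pt "0 0 0 0 0 0 0"

```text
t: 16.3
eef_pos: [498.6, -125.2, 385.4]
tcp_rot: [2.959, 0.465, 2.559]
ft_force: [-0.3, 0.8, -0.7]
opening: 0.004
grip_force: 0.0
```

```bash
python3 - <<'E'
from h import *
s=st(); print(s["eef_pos"])
o=env.read_camera("wrist");save(o,"w5");Pc,ok=cloud(o)
print([(x["location"],round(x["score"],2)) for x in env.recognise("wrist","knob")[:2]])
a=o["color"].astype(int);c=RC.inv().apply((Pc-C).reshape(-1,3)).reshape(Pc.shape)
m=ok&(a[...,0]>1.8*a[...,1])&(a[...,0]>1.8*a[...,2])&(a[...,0]>60)&(c[...,2]>100)&(c[...,2]<230)
q=c[m];print(m.sum(),q.min(0) ,q.max(0), RC.inv().apply(knob(1.62)-C)) if m.sum() else 0
Q=orient(0,90)
rows([(np.array([600,-100,470.]),Q,8),(np.array([661,-63.7,464.]),Q,2)],40)
E
```

```text
t 16.3 F [-0.3  0.8 -0.7] M [0.13 0.11 0.03] op 0.4 grip 0.0 j [-0.41  0.12  1.92  0.18  0.63 -1.57]
[ 498.57808962 -125.21406116  385.4475634 ]
[([269.0, 226.8], 0.6), ([36.5, 249.8], 0.25)]
439 [  20.11630005 -136.16527413  100.19353118] [132.1297267  -99.11182417 212.90013187] [  35.93780856 -117.47594093  201.60464885]
[3.1, 2.1, 8.6, -12.8, 10.5, -4.2, 40]
[3.1, 2.2, 8.6, -10.9, 12.0, -5.2, 40]
[3.1, 2.1, 8.5, -8.8, 13.2, -6.3, 40]
[3.1, 2.2, 8.5, -6.5, 14.0, -7.3, 40]
[3.0, 2.2, 8.6, -4.1, 14.3, -8.2, 40]
[3.1, 2.1, 8.5, -1.6, 14.3, -9.1, 40]
[3.0, 2.2, 8.6, 0.8, 13.9, -9.9, 40]
[3.1, 2.1, 8.5, 3.2, 13.1, -10.5, 40]
[-0.0, 0.0, 0.0, 23.5, 26.6, 3.0, 40]
[-0.0, 0.0, 0.0, 23.6, 26.5, 2.9, 40]
```

Emit:
jog_arm --pt "3.1 2.1 8.6 -13 10 -4 40" --pt "3.1 2.2 8.6 -11 12 -5 40" --pt "3.1 2.1 8.5 -9 13 -6 40" --pt "3.1 2.2 8.5 -6 14 -7 40" --pt "3 2.2 8.6 -4 14 -8 40" --pt "3.1 2.1 8.5 -2 14 -9 40" --pt "3 2.2 8.6 1 14 -10 40" --pt "3.1 2.1 8.5 3 13 -10 40" --pt "0 0 0 23 26 3 40" --pt "0 0 0 23 26 3 40"

```text
t: 17.65
eef_pos: [661.2, -65.5, 459.3]
tcp_rot: [-3.137, 0.0, 1.382]
ft_force: [0.4, -0.7, -1.1]
opening: 0.42
grip_force: 0.0
```

```bash
python3 - <<'E'
from h import *
s=st(); print(s["eef_pos"],s["tcp_rot"])
o=env.read_camera("wrist");save(o,"w6");Pc,ok=cloud(o)
print([(x["location"],round(x["score"],2)) for x in env.recognise("wrist","lid_handle")[:1]])
c=RC.inv().apply((Pc-C).reshape(-1,3)).reshape(Pc.shape)
m=ok&(c[...,2]>285)&(c[...,2]<320)&(abs(c[...,1])<45)
q=c[m];print(m.sum(),q.min(0),np.median(q,0),q.max(0))
g=np.array([671.0,-66.2,367.1]);print(RC.inv().apply(g-C))
Q=orient(0,90)
rows([(np.array([671,-66.2,440]),Q,2),(g,Q,5)],40)
E
```

```text
t 17.65 F [ 0.4 -0.7 -1.1] M [-0.03 -0.14 -0.  ] op 39.9 grip 0.0 j [-0.2   0.45  1.19 -0.    1.51 -0.01]
[661.2469769  -65.5360039  459.29055537] [-3.13686658e+00  2.38872685e-04  1.38195969e+00]
[([305.6, 156.0], 0.69)]
4655 [ 64.73829851 -44.98948114 285.01548935] [258.49495457   3.76860873 305.81884647] [271.94524482  44.99960646 319.97174934]
[ 6.89368460e+01 -3.54573489e-02  3.67100000e+02]
[-0.2, -0.0, 0.1, -0.1, 4.6, 8.8, 40]
[-0.2, -0.0, 0.1, -0.1, 4.5, 8.8, 40]
[0.0, -0.0, -0.0, -0.0, -0.0, 14.6, 40]
[0.0, -0.0, -0.0, -0.0, -0.0, 14.6, 40]
[0.0, -0.0, -0.0, -0.0, -0.0, 14.6, 40]
[0.0, -0.0, -0.0, -0.0, -0.0, 14.6, 40]
[0.0, -0.0, -0.0, -0.0, -0.0, 14.5, 40]
```

View pics/w6.png

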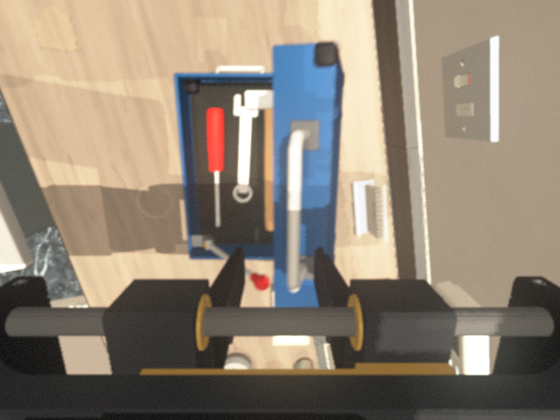

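The wrist view shows the bar at column 295, which matches the 10 mm I'm still short. The stay is up with its knob at (262,283). I'll descend and grip.

Emit:
jog_arm --pt "-0.2 0 0 0 5 9 40" --pt "-0.2 0 0 0 4 9 40" --pt "0 0 0 0 0 15 40" --pt "0 0 0 0 0 15 40" --pt "0 0 0 0 0 15 40" --pt "0 0 0 0 0 15 40" --pt "0 0 0 0 0 13 40" --pt "0 0 0 0 0 0 40" --pt "0 0 0 0 0 0 0" --pt "0 0 0 0 0 0 0"

```text
t: 19.0
eef_pos: [668.9, -67.5, 371.1]
tcp_rot: [3.136, 0.0, 1.383]
ft_force: [0.1, 1.0, 0.6]
opening: 0.267
grip_force: 0.0
```

Emit:
jog_arm --pt "0 0 0 0 0 0 0" --pt "0 0 0 0 0 0 0" --pt "0 0 0 0 0 0 0"

```text
t: 19.38
eef_pos: [668.9, -67.5, 370.7]
tcp_rot: [3.137, 0.0, 1.383]
ft_force: [0.6, 0.5, 1.5]
opening: 0.097
grip_force: 30.0
```

```bash
python3 - <<'E'
from h import *
s=st();th,rad,y=theta(s);print(th,rad,s["eef_pos"])
# measured radius scale
p=lambda a: handle(a)+(s["eef_pos"]-handle(th))*0
r=R.from_euler('xyz',s["tcp_rot"])
def tp(a):
    b=a+np.arctan2(30,230); return W([90-rad*np.cos(b),y,70+rad*np.sin(b)])+[0,0,61.5]
rows([(tp(a),r,1) for a in np.linspace(th,1.08,11)[1:]],0)
print()
rows([(tp(a),r,1) for a in np.linspace(1.08,.9,13)[1:]],0,start=(tp(1.08),r))
E
```

```text
t 19.38 F [0.6 0.5 1.5] M [-0.06 -0.07 -0.05] op 9.2 grip 30.0 j [-0.2   0.5   1.33 -0.    1.31 -0.01]
1.3467741504084687 240.31070532627032 [668.85111155 -67.48166775 370.74183899]
[0.0, 0.0, 0.0, -0.0, -6.1, 0.7, 0]
[0.0, 0.0, 0.0, 0.0, -6.3, 0.8, 0]
[0.0, 0.0, 0.0, 0.0, -6.4, 1.0, 0]
[0.0, 0.0, 0.0, 0.0, -6.3, 1.1, 0]
[0.0, 0.0, 0.0, 0.0, -6.2, 1.4, 0]
[0.0, 0.0, 0.0, 0.0, -6.3, 1.5, 0]
[0.0, 0.0, 0.0, 0.0, -6.2, 1.6, 0]
[0.0, 0.0, 0.0, 0.0, -6.1, 1.9, 0]
[0.0, 0.0, 0.0, 0.1, -6.1, 2.0, 0]
[0.0, 0.0, 0.0, -0.0, -6.0, 2.1, 0]

[0.0, 0.0, 0.0, 0.0, -3.4, 1.3, 0]
[0.0, 0.0, 0.0, 0.0, -3.3, 1.3, 0]
[0.0, 0.0, 0.0, 0.0, -3.3, 1.4, 0]
[0.0, 0.0, 0.0, 0.0, -3.4, 1.4, 0]
[0.0, 0.0, 0.0, 0.0, -3.2, 1.5, 0]
[0.0, 0.0, 0.0, 0.0, -3.3, 1.5, 0]
[0.0, 0.0, 0.0, 0.0, -3.2, 1.6, 0]
[0.0, 0.0, 0.0, 0.0, -3.3, 1.7, 0]
[0.0, 0.0, 0.0, 0.0, -3.2, 1.6, 0]
[0.0, 0.0, 0.0, 0.0, -3.1, 1.8, 0]
[0.0, 0.0, 0.0, 0.0, -3.2, 1.7, 0]
[0.0, 0.0, 0.0, 0.0, -3.1, 1.8, 0]
```

The bar sits near the fingertips, so I'll regrip 6 mm deeper before lowering.

Emit:
jog_arm --pt "0 0 0 0 0 0 25" --pt "0 0 0 0 0 0 25" --pt "0 0 0 0 0 7 25" --pt "0 0 0 0 0 0 0" --pt "0 0 0 0 0 0 0" --pt "0 0 0 0 0 0 0" --pt "0 0 0 0 0 0 0"

```text
t: 20.25
eef_pos: [668.9, -67.5, 363.4]
tcp_rot: [3.137, 0.0, 1.383]
ft_force: [0.2, 0.7, -2.3]
opening: 0.095
grip_force: 30.0
```

```bash
sed -i 's/\[0,0,61.5\]); c=RC/[0,0,AH]); c=RC/; s/^def theta/AH=61.5\ndef theta/' h.py; python3 - <<'E'
import h
from h import *
s=st();print(s["eef_pos"],theta(s)); 
for a in (60,62,64,66,68): h.AH=a; print(a,theta(s))
r=R.from_euler('xyz',s["tcp_rot"]); th=theta(s)[0]; off=s["eef_pos"]-handle(1.35)
rows([(handle(a)+off,r,1) for a in np.linspace(1.35,1.1,11)[1:]],0)
E
```

```text
t 20.25 F [ 0.2  0.7 -2.3] M [-0.07 -0.15 -0.03] op 9.0 grip 30.0 j [-0.2   0.51  1.34 -0.    1.29 -0.01]
[668.85490541 -67.50708404 363.37015775] (np.float64(1.3436747723232143), np.float64(232.97537236331118), np.float64(-1.7313373269376973))
60 (np.float64(1.3442697028017223), np.float64(234.46891368787809), np.float64(-1.7311254738850235))
62 (np.float64(1.343474763477234), np.float64(232.47754373649403), np.float64(-1.7314079446219361))
64 (np.float64(1.3426660883336048), np.float64(230.48632323279784), np.float64(-1.7316904153588346))
66 (np.float64(1.3418433193404347), np.float64(228.49525608387248), np.float64(-1.7319728860957686))
68 (np.float64(1.3410060859542596), np.float64(226.50434633387408), np.float64(-1.7322553568326813))
[0.0, 0.0, 0.0, 0.0, -5.8, 0.6, 0]
[0.0, 0.0, 0.0, 0.0, -5.7, 0.7, 0]
[0.0, 0.0, 0.0, 0.0, -5.8, 0.9, 0]
[0.0, 0.0, 0.0, 0.0, -5.7, 1.0, 0]
[0.0, 0.0, 0.0, 0.0, -5.7, 1.1, 0]
[0.0, 0.0, 0.0, 0.0, -5.6, 1.3, 0]
[0.0, 0.0, 0.0, 0.0, -5.6, 1.4, 0]
[0.0, 0.0, 0.0, 0.1, -5.6, 1.6, 0]
[0.0, 0.0, 0.0, -0.0, -5.5, 1.7, 0]
[0.0, 0.0, 0.0, -0.0, -5.5, 1.9, 0]
```

Emit:
jog_arm --pt "0 0 0 0 -5.8 0.6 0" --pt "0 0 0 0 -5.7 0.7 0" --pt "0 0 0 0 -5.8 0.9 0" --pt "0 0 0 0 -5.7 1 0" --pt "0 0 0 0 -5.7 1.1 0" --pt "0 0 0 0 -5.6 1.3 0" --pt "0 0 0 0 -5.6 1.4 0" --pt "0 0 0 0 -5.6 1.6 0" --pt "0 0 0 0 0 0 0"

```text
t: 21.38
eef_pos: [623.7, -58.8, 354.7]
tcp_rot: [3.138, -0.0, 1.383]
ft_force: [-0.0, 2.4, 1.7]
opening: 0.095
grip_force: 30.0
```

```bash
cat >>h.py <<'E'
def ft():
    s=st(); th,rad,y=theta(s); b=th+np.arctan2(30,230); F=RC.inv().apply(s["ft_force"])
    print("theta",round(th,4),"rad",round(rad,1),"tang(up+)",round(F@[np.sin(b),0,np.cos(b)],2),"radial(out+)",round(F@[-np.cos(b),0,np.sin(b)],2),"y",F[1].round(2))
    return s,th
E
python3 - <<'E'
from h import *
s,th=ft()
r=R.from_euler('xyz',s["tcp_rot"]); off=s["eef_pos"]-handle(th)
rows([(handle(a)+off,r,1) for a in np.arange(th,.88,-.0125)[1:]],0)
E
```

```text
t 21.38 F [-0.   2.4  1.7] M [ 0.47 -0.11  0.02] op 9.0 grip 30.0 j [-0.2   0.44  1.47  0.    1.22 -0.01]
theta 1.1424 rad 233.6 tang(up+) 0.04 radial(out+) 1.78 y 2.33
[0.0, 0.0, 0.0, 0.0, -2.8, 0.9, 0]
[0.0, 0.0, 0.0, 0.0, -2.7, 0.9, 0]
[0.0, 0.0, 0.0, 0.0, -2.8, 0.9, 0]
[0.0, 0.0, 0.0, 0.0, -2.7, 0.9, 0]
[0.0, 0.0, 0.0, 0.0, -2.7, 1.0, 0]
[0.0, 0.0, 0.0, 0.0, -2.7, 1.1, 0]
[0.0, 0.0, 0.0, 0.0, -2.7, 1.0, 0]
[0.0, 0.0, 0.0, 0.0, -2.7, 1.1, 0]
[0.0, 0.0, 0.0, 0.0, -2.7, 1.2, 0]
[0.0, 0.0, 0.0, 0.0, -2.6, 1.1, 0]
[0.0, 0.0, 0.0, 0.0, -2.7, 1.2, 0]
[0.0, 0.0, 0.0, 0.0, -2.6, 1.3, 0]
[0.0, 0.0, 0.0, 0.0, -2.6, 1.2, 0]
[0.0, 0.0, 0.0, 0.0, -2.6, 1.3, 0]
[0.0, 0.0, 0.0, 0.0, -2.6, 1.4, 0]
[0.0, 0.0, 0.0, 0.1, -2.5, 1.3, 0]
[0.0, 0.0, 0.0, -0.0, -2.6, 1.4, 0]
[0.0, 0.0, 0.0, -0.0, -2.5, 1.4, 0]
[0.0, 0.0, 0.0, -0.0, -2.5, 1.5, 0]
[0.0, 0.0, 0.0, -0.0, -2.5, 1.5, 0]
```

Emit:
jog_arm --pt "0 0 0 0 -2.8 0.9 0" --pt "0 0 0 0 -2.7 0.9 0" --pt "0 0 0 0 -2.8 0.9 0" --pt "0 0 0 0 -2.7 0.9 0" --pt "0 0 0 0 0 0 0"

```text
t: 22.0
eef_pos: [613.0, -56.8, 350.8]
tcp_rot: [3.138, -0.0, 1.383]
ft_force: [-1.8, 5.4, 2.5]
opening: 0.094
grip_force: 30.0
```

```bash
python3 -c "
from h import *
ft()"
```

```text
t 22.0 F [-1.8  5.4  2.5] M [0.76 0.05 0.04] op 9.0 grip 30.0 j [-0.2   0.43  1.51  0.    1.2  -0.01]
theta 1.0931 rad 233.3 tang(up+) -1.73 radial(out+) 3.26 y 4.95
```

Emit:
jog_arm --pt "0 0 0 0.6 -1.6 0 0" --pt "0 0 0 0.2 -1.4 0.5 0"

```text
t: 22.25
eef_pos: [610.5, -56.1, 350.0]
tcp_rot: [3.138, 0.001, 1.383]
ft_force: [0.8, -1.8, -3.8]
opening: 0.099
grip_force: 30.0
```

```bash
python3 -c "
from h import *
ft()"
```

```text
t 22.25 F [ 0.8 -1.8 -3.8] M [-0.48 -0.51  0.02] op 9.4 grip 30.0 j [-0.2   0.42  1.52 -0.    1.2  -0.01]
theta 1.0816 rad 233.4 tang(up+) -0.33 radial(out+) -3.96 y -1.6
```

Emit:
jog_arm --pt "0 0 0 0 -1.3 0.8 0" --pt "0 0 0 0 -1.3 0.7 0"

```text
t: 22.5
eef_pos: [607.9, -55.6, 348.9]
tcp_rot: [3.137, 0.001, 1.382]
ft_force: [-1.6, -2.9, 1.9]
opening: 0.092
grip_force: 30.0
```

```bash
python3 -c "
from h import *
ft()"
```

```text
t 22.5 F [-1.6 -2.9  1.9] M [-0.49  0.04 -0.04] op 8.8 grip 30.0 j [-0.2   0.42  1.52 -0.    1.19 -0.01]
theta 1.0695 rad 233.4 tang(up+) -0.25 radial(out+) 2.14 y -3.14
```

Emit:
jog_arm --pt "0 0 0 -0.2 -1.4 0.4 0" --pt "0 0 0 0 -1.4 0.5 0"

```text
t: 22.75
eef_pos: [605.1, -55.0, 347.9]
tcp_rot: [3.137, 0.001, 1.383]
ft_force: [0.6, -5.8, -3.5]
opening: 0.094
grip_force: 30.0
```

```bash
python3 -c "
from h import *
ft()"
```

```text
t 22.75 F [ 0.6 -5.8 -3.5] M [-0.89 -0.46 -0.09] op 8.9 grip 30.0 j [-0.2   0.42  1.53 -0.    1.19 -0.01]
theta 1.0565 rad 233.5 tang(up+) 0.27 radial(out+) -3.84 y -5.61
```

Emit:
jog_arm --pt "0 0 0 -0.6 -1.2 0.9 0" --pt "0 0 0 0 -1.3 0.6 0" --pt "0 0 0 0 0 0 0"

```text
t: 23.12
eef_pos: [602.5, -54.5, 346.7]
tcp_rot: [3.138, -0.0, 1.383]
ft_force: [-1.2, 2.0, 0.9]
opening: 0.095
grip_force: 30.0
```

```bash
python3 -c "
from h import *
ft()"
```

```text
t 23.12 F [-1.2  2.   0.9] M [ 0.13 -0.03 -0.02] op 9.0 grip 30.0 j [-0.2   0.41  1.54  0.    1.18 -0.01]
theta 1.0437 rad 233.3 tang(up+) -1.11 radial(out+) 1.41 y 1.69
```

Emit:
jog_arm --pt "0 0 0 0.1 -1.4 0.5 0" --pt "0 0 0 0 -1.3 0.6 0" --pt "0 0 0 0 0 0 0"

```text
t: 23.5
eef_pos: [599.9, -54.0, 345.5]
tcp_rot: [3.138, -0.0, 1.383]
ft_force: [-0.6, 3.9, 1.5]
opening: 0.095
grip_force: 30.0
```

```bash
python3 -c "
from h import *
ft()"
```

```text
t 23.5 F [-0.6  3.9  1.5] M [ 0.59 -0.16 -0.03] op 9.1 grip 30.0 j [-0.2   0.41  1.55  0.    1.18 -0.01]
theta 1.0314 rad 233.3 tang(up+) -0.61 radial(out+) 1.86 y 3.75
```

Emit:
jog_arm --pt "0 0 0 0.4 -1.4 0.5 0" --pt "0 0 0 0 -1.3 0.6 0" --pt "0 0 0 0 0 0 0"

```text
t: 23.88
eef_pos: [597.3, -53.5, 344.3]
tcp_rot: [3.138, 0.0, 1.383]
ft_force: [-1.8, 0.1, 1.0]
opening: 0.098
grip_force: 30.0
```

```bash
python3 -c "
from h import *
ft()"
```

```text
t 23.88 F [-1.8  0.1  1. ] M [-0.   -0.05 -0.06] op 9.3 grip 30.0 j [-0.2   0.41  1.56 -0.    1.17 -0.01]
theta 1.0188 rad 233.3 tang(up+) -1.21 radial(out+) 1.66 y -0.19
```

Emit:
jog_arm --pt "0 0 0 0 -1.4 0.5 0" --pt "0 0 0 0 -1.3 0.6 0" --pt "0 0 0 0 0 0 0"

```text
t: 24.25
eef_pos: [594.6, -52.9, 343.1]
tcp_rot: [3.138, 0.0, 1.383]
ft_force: [-1.7, -0.7, 0.0]
opening: 0.095
grip_force: 30.0
```

```bash
python3 -c "
from h import *
ft()"
```

```text
t 24.25 F [-1.7 -0.7  0. ] M [-0.13  0.04 -0.08] op 9.0 grip 30.0 j [-0.2   0.4   1.57 -0.    1.17 -0.01]
theta 1.006 rad 233.3 tang(up+) -1.38 radial(out+) 0.66 y -1.0
```

Emit:
jog_arm --pt "0 0 0 0 -1.4 0.7 0" --pt "0 0 0 0 -1.3 0.7 0" --pt "0 0 0 0 0 0 0"

```text
t: 24.62
eef_pos: [592.0, -52.4, 341.9]
tcp_rot: [3.137, 0.0, 1.383]
ft_force: [-1.8, -0.9, 2.6]
opening: 0.098
grip_force: 30.0
```

```bash
python3 -c "
from h import *
ft()"
```

```text
t 24.62 F [-1.8 -0.9  2.6] M [-0.24  0.14 -0.07] op 9.4 grip 30.0 j [-0.2   0.4   1.57 -0.    1.16 -0.01]
theta 0.9935 rad 233.4 tang(up+) -0.38 radial(out+) 3.02 y -1.19
```

Emit:
jog_arm --pt "0 0 0 -0.1 -1.4 0.4 0" --pt "0 0 0 0 -1.3 0.6 0" --pt "0 0 0 0 0 0 0"

```text
t: 25.0
eef_pos: [589.4, -51.9, 340.6]
tcp_rot: [3.138, 0.0, 1.383]
ft_force: [-1.4, -1.4, -0.6]
opening: 0.097
grip_force: 30.0
```

```bash
python3 -c "
from h import *
ft()"
```

```text
t 25.0 F [-1.4 -1.4 -0.6] M [-0.12 -0.03 -0.01] op 9.3 grip 30.0 j [-0.2   0.4   1.58 -0.    1.16 -0.01]
theta 0.9807 rad 233.4 tang(up+) -1.3 radial(out+) -0.05 y -1.62
```

Emit:
jog_arm --pt "0 0 0 -0.1 -1.4 0.7 0" --pt "0 0 0 0 -1.3 0.8 0" --pt "0 0 0 0 0 0 0"

```text
t: 25.38
eef_pos: [586.7, -51.4, 339.2]
tcp_rot: [3.138, -0.0, 1.383]
ft_force: [-1.3, 1.7, 0.1]
opening: 0.096
grip_force: 30.0
```

```bash
python3 -c "
from h import *
ft()"
```

```text
t 25.38 F [-1.3  1.7  0.1] M [0.28 0.01 0.02] op 9.1 grip 30.0 j [-0.2   0.39  1.59  0.    1.15 -0.01]
theta 0.9674 rad 233.4 tang(up+) -1.32 radial(out+) 0.82 y 1.44
```

Emit:
jog_arm --pt "0 0 0 0.1 -1.4 0.7 0" --pt "0 0 0 0 -1.3 0.7 0" --pt "0 0 0 0 0 0 0"

```text
t: 25.75
eef_pos: [584.1, -50.9, 337.8]
tcp_rot: [3.138, 0.0, 1.383]
ft_force: [-0.9, 2.2, 0.9]
opening: 0.095
grip_force: 30.0
```

```bash
python3 -c "
from h import *
ft()"
```

```text
t 25.75 F [-0.9  2.2  0.9] M [ 0.28 -0.09 -0.04] op 9.1 grip 30.0 j [-0.2   0.39  1.6   0.    1.15 -0.01]
theta 0.9548 rad 233.4 tang(up+) -0.75 radial(out+) 1.38 y 2.04
```

Emit:
jog_arm --pt "0 0 0 0.2 -1.3 0.7 0" --pt "0 0 0 0 -1.3 0.7 0" --pt "0 0 0 0 0 0 0"

```text
t: 26.12
eef_pos: [581.5, -50.4, 336.3]
tcp_rot: [3.138, 0.0, 1.383]
ft_force: [-2.1, -0.8, 0.1]
opening: 0.094
grip_force: 30.0
```

```bash
python3 -c "
from h import *
ft()"
```

```text
t 26.12 F [-2.1 -0.8  0.1] M [-0.06  0.01 -0.03] op 9.0 grip 30.0 j [-0.2   0.39  1.61 -0.    1.14 -0.01]
theta 0.9417 rad 233.3 tang(up+) -1.61 radial(out+) 0.95 y -1.16
```

Emit:
jog_arm --pt "0 0 0 0 -1.3 0.7 0" --pt "0 0 0 0 -1.3 0.7 0" --pt "0 0 0 0 0 0 0"

```text
t: 26.5
eef_pos: [579.0, -49.9, 334.9]
tcp_rot: [3.138, 0.0, 1.383]
ft_force: [-0.5, -1.1, -1.5]
opening: 0.096
grip_force: 30.0
```

```bash
python3 -c "
from h import *
ft()
o=env.read_camera('side');cv2.imwrite('pics/s4.png',cv2.resize(o['color'][110:250,200:360,::-1],None,fx=4,fy=4,interpolation=cv2.INTER_CUBIC))"
```

```text
t 26.5 F [-0.5 -1.1 -1.5] M [-0.2  -0.08  0.  ] op 9.2 grip 30.0 j [-0.2   0.39  1.62 -0.    1.14 -0.01]
theta 0.9294 rad 233.3 tang(up+) -1.01 radial(out+) -1.16 y -1.15
```

View pics/s4.png

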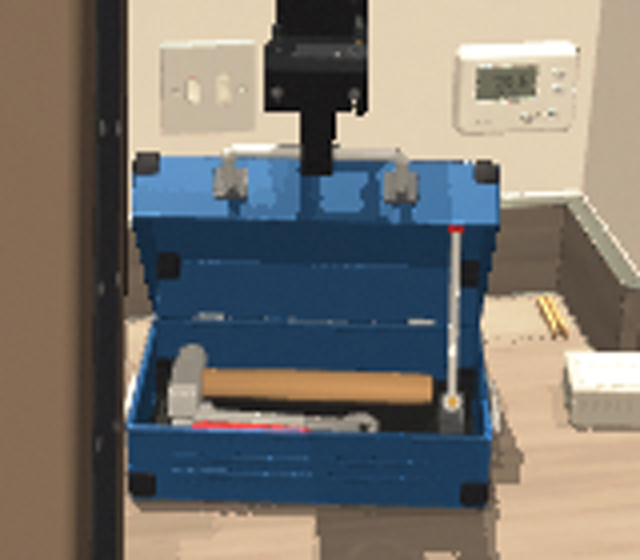

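The stay stands upright, its rod running from (452,400) up to the knob at (456,230), which is partly covered by the lid's front edge. So the lid is settling over it correctly. I'll keep feeling downward.

Emit:
jog_arm --pt "0 0 0 0 -1.2 0.8 0" --pt "0 0 0 0 -1.2 0.8 0" --pt "0 0 0 0 0 0 0"

```text
t: 26.92
eef_pos: [577.0, -49.5, 333.6]
tcp_rot: [3.136, 0.0, 1.383]
ft_force: [1.0, -1.9, 1.3]
opening: 0.094
grip_force: 30.0
```

```bash
python3 -c "
from h import *
ft()"
```

```text
t 26.93 F [ 1.  -1.9  1.3] M [-0.27 -0.37 -0.01] op 8.9 grip 30.0 j [-0.2   0.38  1.62 -0.    1.13 -0.01]
theta 0.9192 rad 233.2 tang(up+) 1.8 radial(out+) 0.49 y -1.65
```

Emit:
jog_arm --pt "0 0 0 0 -0.5 0.3 0" --pt "0 0 0 0 0 0 0" --pt "0 0 0 0 0 0 0"

```text
t: 27.3
eef_pos: [576.7, -49.4, 333.5]
tcp_rot: [3.136, 0.0, 1.383]
ft_force: [3.6, -3.5, 3.5]
opening: 0.095
grip_force: 30.0
```

```bash
python3 -c "
from h import *
ft()"
```

```text
t 27.3 F [ 3.6 -3.5  3.5] M [-0.37 -0.91 -0.01] op 9.0 grip 30.0 j [-0.2   0.38  1.62 -0.    1.13 -0.01]
theta 0.9178 rad 233.2 tang(up+) 5.41 radial(out+) 0.89 y -2.75
```

It bears firmly at θ≈0.918: the force rose 3.6 N for a 0.6 mm step. I'll back off to near-zero load and open.

Emit:
jog_arm --pt "0 0 0 -0.2 0.5 -0.3 0" --pt "0 0 0 0 0 0 0" --pt "0 0 0 0 0 0 12" --pt "0 0 0 0 0 0 16" --pt "0 0 0 0 0 0 30" --pt "0 0 0 0 0 0 40" --pt "0 0 0 0 0 0 40"

```text
t: 28.18
eef_pos: [576.7, -49.5, 333.4]
tcp_rot: [3.137, 0.0, 1.383]
ft_force: [-1.0, -0.7, 0.3]
opening: 0.399
grip_force: 0.0
```

```bash
python3 -c "
from h import *
ft()"
```

```text
t 28.18 F [-1.  -0.7  0.3] M [ 0.   -0.05 -0.02] op 37.9 grip 0.0 j [-0.2   0.38  1.62 -0.    1.13 -0.01]
theta 0.9177 rad 233.1 tang(up+) -0.55 radial(out+) 0.65 y -0.89
```

Emit:
jog_arm --pt "0 0 0 0 0 -8 40" --pt "0 0 0 0 0 -20 40" --pt "0 0 0 0 0 -40 40" --pt "0 0 0 0 -20 -40 40" --pt "0 0 0 0 -30 -20 40" --pt "0 0 0 0 0 0 40" --pt "0 0 0 0 0 0 40"

```text
t: 29.05
eef_pos: [527.4, -40.1, 461.0]
tcp_rot: [3.137, 0.0, 1.383]
ft_force: [0.2, 0.0, -0.3]
opening: 0.421
grip_force: 0.0
```

```bash
python3 - <<'E'
from h import *
s=st()
o=env.read_camera("wrist");Pc,ok=cloud(o);c=RC.inv().apply((Pc-C).reshape(-1,3)).reshape(Pc.shape)
m=ok&(abs(c[...,1])<40)&(c[...,2]>255)&(c[...,2]<310)&(c[...,0]<20)&(c[...,0]>-80)
q=c[m];print(m.sum(),q.min(0),np.median(q,0),q.max(0),RC.inv().apply(handle(.918)-C))
o=env.read_camera("side");cv2.imwrite("pics/s5.png",cv2.resize(o["color"][110:250,200:360,::-1],None,fx=4,fy=4,interpolation=cv2.INTER_CUBIC))
E
```

```text
t 29.05 F [ 0.2  0.  -0.3] M [-0.01 -0.06  0.02] op 40.1 grip 0.0 j [-0.2   0.22  1.53 -0.    1.39 -0.01]
935 [-30.49222635 -39.7314019  271.40831568] [-26.23243624   2.28817296 276.38585623] [-20.28495191  39.98854684 279.19790544] [-2.58726822e+01  2.06761329e-15  2.70931634e+02]
```

View pics/s5.png

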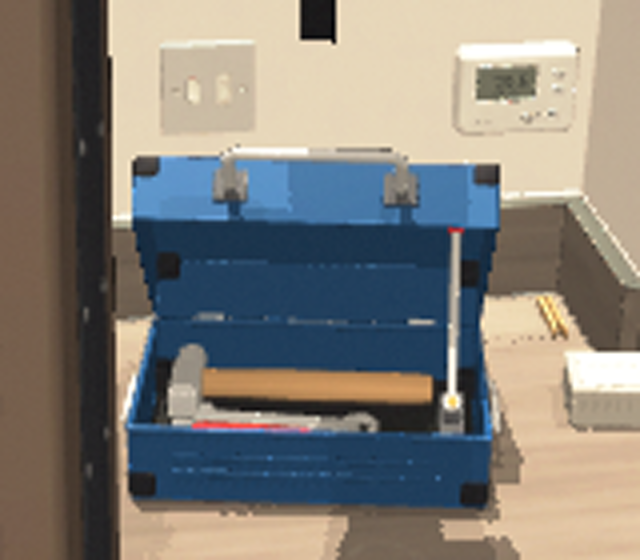

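The lid rests on the upright stay, with its rod running from (452,400) to (456,230). The handle is at the expected height and the gripper is clear, so I'm handing in.

```bash
python3 -c "
from cell import env
print(env.job_done())"
```

```text
the job is handed in; nothing more can be done
None
```

The job is handed in: the chest lid is propped open at about 0.92 rad, resting on the raised stay with the knob under its cup, and the gripper is clear of everything; it took about 29 s.

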